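# Offer the magnifier arm up to its fork for the hinge pin

## Task

The bench magnifier's swing arm has come off its stand. Pick the arm up off the mat and bring its eye in between the two lugs of the fork on the post so that the pin holes line up, and finish while still holding it there, level, with the lens end standing out from the fork and without forcing it, so that I can drop the hinge pin in. Don't shove the fork up or down the post, and leave the pin, the solder spool and the circuit board where they are.

Things in the scene. Friction and masses are not known exactly. Their poses are not given: they have to be found in the camera images.
- swingarm: the loose magnifier arm, lying flat on the black work mat (its top 4 mm above the table, z = 0): an eye, a flat bar and a lens in a black ring, all 18 mm high, mass 0.18 to 0.30 kg. Origin on its underside below bar_mid; x runs along the bar from the eye to the lens, z is parallel to the pin hole (up)
- bar_mid (a point): middle of the magnifier arm, half-way up the plain aluminium bar, within 10 mm of the centre of mass, the place to grip. The bar is 12 mm thick, 18 mm high, and runs straight from 90 mm before this point (the eye) to 35 mm past it (the lens clamp, 30 mm wide, up to 43 mm past). Same axes as the arm: x from the eye to the lens
- eye_hole (a point): centre of the 9 mm vertical pin hole in the arm's eye, half-way up; 100 mm from bar_mid in the arm's -x. The eye is an upright barrel 22 mm across and 18 mm high. Same axes as the arm
- lens_mid (a point): centre of the lens, 82 mm from bar_mid in the arm's +x; its black ring is 90 mm across and 18 mm high
- fork_hole (a point): on the axis of the fork's two vertical 9 mm pin holes, midway between the lugs, 106 to 166 mm above the table. Axes: -x points straight out of the fork's open front, +x to the post (axis 40 mm behind), z up. Lugs 6 mm thick, ends rounded at 13 mm radius about this axis, faces 13 mm above and below this point: a 26 mm gap, open at the front and both sides
- stand: the magnifier's heavy stand, fixed: black base 130 by 100 by 22 mm, plated post 16 mm thick and 259 mm high, low crossbar with two croc clips 62 mm up behind the post. Origin on the post's axis, on the mat; z up, the fork points to its -x and counts as part of it
- hinge_pin: the steel hinge pin, 6 mm thick with a tapered end, 54 mm high, standing on its 18 mm knurled head. Origin under the head. To be left alone
- solder_spool: blue spool of solder, 62 mm across, 38 mm high, lying flat. Origin under it. To be left alone
- perfboard: green prototyping board 70 by 50 by 4 mm, lying on the mat. Origin under it. To be left alone
- fork_web (a point): middle of the hollowed web that closes the back of the fork, 12 mm behind fork_hole (same axes). The 22 mm eye beds into its hollow: pushed home in +x it stops with its hole within about 1 mm of the fork's axis. The fork is clamped on the post: it slides up or down only if forced with over 60 N, and does not turn
There are look-alikes about, which are no part of the job. Of the things that look like the stand, the larger one is meant.

How it is judged:
By the outcome, as a careful person would: the job done as asked, in the order asked, and still so for the second after the job is handed in, while the arm keeps its last pose, push and grip.
It also fails if it takes over 48 s, if anything falls off the work surface, if the arm or the gripper's body presses on something with over 40 N, if the wrist force passes 120 N, or if a joint passes its speed limit or range.

## Robot

A 6-joint arm with a two-finger parallel gripper is mounted at the origin on the work surface. World frame = base frame: x ahead of the robot, y to its left, z up, the work surface at z = 0. Lengths are in m, angles in rad, forces in N, time in s.
With the tool pointing down it reaches from about 0.325 to 0.775 m from the base axis. Payload 5.5 kg.
Tool frame: the origin (TCP) lies between the finger pads; the fingertips stand 8 mm ahead of it and the grasp point (between the pads) lies 11 mm behind it (tcp_to_tips is the distance from the TCP to the fingertips, in m); z points along the fingers, y is the line along which they close (so a half turn about z gives the same grasp; the last joint's range is limited). The gripper opens to 88 mm and grips with 3 to 60 N. Pads are 20 mm wide; open, the fingers measure 115 mm over their backs; the gripper's body (75 mm by 178 mm) begins 61 mm behind the grasp point.
Start: joints at [1.279, 0.091, 1.231, -0, 1.82, -0.057], TCP at [0.14, 0.584, 0.231] pointing down, gripper open.
Joint ranges: [-2.87, 2.87], [-0.86, 2.18], [0.17, 2.46], [-1.51, 4.65], [0.06, 2.69], [-2.65, 2.65]. Speed limits (rad/s): [2.57, 2.57, 3.01, 3.14, 3.14, 3.14].

## Interface

Orientations are given as a unit quaternion [w, x, y, z].
In Python, from bench import * gives the robot as it stands. Calls block until the motion is done:
- move_to(position, orientation): joint-space move of the TCP to a pose.
- move_l(position, speed=0.15, orientation=None): straight line of the TCP; orientation=None keeps the orientation; speed is the mean speed in m/s.
- movej(angles): joint-space move.
- gripper_open() and close(): open the fingers fully, or close them until they stop; the grip force is fixed at half the most.
- hold(seconds).
- inverse_kinematics(position, orientation): joint angles nearest the present ones, or None.
- state(): the state.
- get_image(name): name is "side" or "top" or "wrist"; returns a dict with "frame" (384x512x3 uint8, blue, green, red), "depth" (384x512 float32, m along the optical axis (not along the pixel's ray), 0 where there is no reading), "camera_matrix" (3x3 intrinsics, pixels), "k1" (the pictures are not rectified: a ray, as slopes to the right and down, at radius r is drawn at 1 + k1 r^2 times it, then the intrinsics apply), "view" (4x4, takes a point from world to camera coordinates). Camera axes: x right, y up, looking along -z (the intrinsics and any distortion apply to the point x, -y, -z); pixel columns grow to the right and rows downward; lengths in m; the calibration is good to about 2 mm. A picture is of the moment at which its call begins.
A pose or a line that the arm cannot do raises IKError and nothing moves.
- job_done(): hands the job in; it is judged then, once.
The state is a dict: "time": time; "joint_pos": joint angles; "dq": joint speeds; "joint_torque": joint torques, N m; "ee_pos": TCP position; "ee_rot": TCP orientation; "ft_force": force on the tool from outside, world axes, zero at the start; "moment": the same for the moment, N m; "finger_gap": finger opening in m; "finger_force": force on a finger pad.
Only numpy, scipy, OpenCV 4.12 (cv2) and the standard library are available. Lean on these libraries where they do the work, as an engineer would, in place of code of your own. Each camera call takes 0.05 s, during which the arm holds its last target. There are 200 camera calls.

## Working session

There is one attempt and no reset: what is moved stays moved. The work goes in short steps, each a Python script; the robot and the scene stay as the last script left them, time stands still between calls to the robot, and variables do not carry over. Pictures are saved under pics/ and viewed, at most 10 in all, crops included, and the job is handed in when it is done.

```bash
mkdir -p pics; cat > h.py <<'E'
from bench import *
import numpy as np, cv2
def ray_pts(im,uv,depth=None):
    """pixels -> world points using the depth image (or given depths)"""
    uv=np.atleast_2d(np.array(uv,float)); K=im["camera_matrix"]; K=np.array(K)
    k=float(np.ravel(im["k1"])[0])
    d=(uv-K[:2,2])/[K[0,0],K[1,1]]
    s=cv2.undistortPoints(uv.reshape(-1,1,2),K,np.array([k,0,0,0,0.])).reshape(-1,2)
    z=im["depth"][uv[:,1].round().astype(int),uv[:,0].round().astype(int)] if depth is None else depth
    c=np.c_[s[:,0]*z,-s[:,1]*z,-z,np.ones(len(uv))]
    return (c@np.linalg.inv(np.array(im["view"])).T)[:,:3]
def cloud(im):
    h,w=im["depth"].shape
    uv=np.stack(np.meshgrid(np.arange(w),np.arange(h)),-1).reshape(-1,2)
    return ray_pts(im,uv).reshape(h,w,3)
def snap(n,f):
    im=get_image(n); cv2.imwrite(f"pics/{f}.png",im["frame"]); np.savez(f"pics/{f}.npz",**im); return im
E
python3 - <<'E'
from h import *
a=snap("top","top1");b=snap("side","side1")
cv2.imwrite("pics/t.png",a["frame"]);print(state()["time"],a["k1"],a["view"],b["view"])
E
```

```text
0.1 -0.022142908051877325 [[-0.01393896 -0.99969151 -0.02055693  0.08905208]
 [ 0.99805282 -0.01516027  0.06050395 -0.61338589]
 [-0.06079693 -0.01967354  0.99795625 -1.23479844]
 [ 0.          0.          0.          1.        ]] [[ 0.9946954  -0.10284316 -0.0020846  -0.59218528]
 [ 0.07541727  0.71535216  0.69468232 -0.15919647]
 [-0.0699521  -0.69115453  0.71931365 -1.46172413]
 [ 0.          0.          0.          1.        ]]
```

View pics/top1.png

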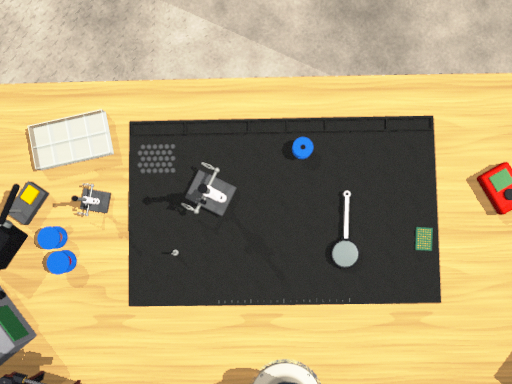

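View pics/side1.png

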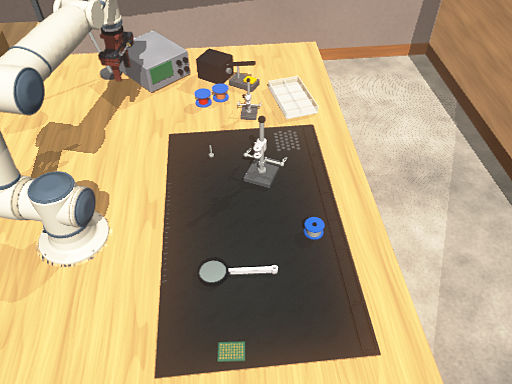

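The top view shows the arm's eye at about (347,193) and its lens at (345,254). The stand is at about (208,190), with the fork apparently pointing right toward (222,197). The spool is at (303,148), the pin at (175,252) and the board at (424,239). Next I'll measure these from the depth and enlarge the stand.

```bash
python3 - <<'E'
from h import *
a=dict(np.load("pics/top1.npz"));b=dict(np.load("pics/side1.npz"))
print(ray_pts(a,[(347,193),(345,254),(346,225),(303,148),(175,252),(424,239),(250,250)]).round(4))
P=cloud(a)
g=a["frame"].astype(int)
# arm pixels: above the mat
m=np.zeros(g.shape[:2],bool);m[180:275,325:365]=True
m&=(P[...,2]>.013)&(P[...,2]<.035)
q=P[m];print(m.sum(),q.min(0),q.max(0),np.median(q[:,2]))
# stand slices
for n,im in (("top",a),("side",b)):
    Q=cloud(im).reshape(-1,3)
    c=ray_pts(a,[(208,190)])[0]
    for lo,hi in((.018,.035),(.05,.08),(.08,.1),(.1,.12),(.12,.14),(.14,.16),(.16,.19),(.19,.25),(.25,.3)):
        k=(Q[:,2]>lo)&(Q[:,2]<hi)&(abs(Q[:,0]-.6)<.2)&(abs(Q[:,1]-.33)<.13)
        q=Q[k]
        if len(q): print(n,lo,len(q),q.mean(0).round(3),q.min(0).round(3),q.max(0).round(3))
t=cv2.resize(a["frame"][150:225,170:250],None,fx=5,fy=5,interpolation=cv2.INTER_CUBIC)
s=cv2.resize(b["frame"][110:190,235:295],None,fx=5,fy=5,interpolation=cv2.INTER_CUBIC)
s=cv2.resize(s,(300,375))
cv2.imwrite("pics/stand.png",np.hstack([t,s]))
E
```

```text
[[ 0.6169 -0.2043  0.0069]
 [ 0.4307 -0.1909  0.0182]
 [ 0.5186 -0.1955  0.0218]
 [ 0.7531 -0.068   0.0426]
 [ 0.4431  0.3275  0.0171]
 [ 0.4721 -0.4352  0.0096]
 [ 0.4455  0.0979  0.0042]]
807 [ 0.38903344 -0.23406027  0.01301746] [ 0.62530581 -0.1449018   0.02928293] 0.0178541430331014
top 0.018 603 [0.632 0.244 0.025] [0.44  0.2   0.018] [0.697 0.326 0.033]
top 0.05 172 [0.624 0.243 0.065] [0.443 0.2   0.052] [0.714 0.327 0.076]
top 0.14 36 [0.594 0.22  0.154] [0.583 0.215 0.148] [0.606 0.231 0.16 ]
top 0.16 41 [0.615 0.207 0.169] [0.592 0.2   0.16 ] [0.635 0.227 0.18 ]
top 0.19 12 [0.617 0.203 0.204] [0.613 0.2   0.191] [0.626 0.209 0.219]
top 0.25 62 [0.62  0.209 0.261] [0.609 0.201 0.256] [0.632 0.219 0.267]
side 0.018 274 [0.626 0.233 0.025] [0.442 0.2   0.018] [0.696 0.331 0.035]
side 0.05 135 [0.622 0.23  0.066] [0.444 0.2   0.051] [0.716 0.33  0.08 ]
side 0.08 13 [0.624 0.205 0.09 ] [0.616 0.2   0.081] [0.632 0.22  0.099]
side 0.1 4 [0.625 0.203 0.106] [0.623 0.201 0.1  ] [0.626 0.205 0.11 ]
side 0.12 3 [0.635 0.203 0.136] [0.633 0.2   0.133] [0.636 0.204 0.138]
side 0.14 27 [0.6   0.216 0.152] [0.587 0.2   0.143] [0.636 0.229 0.159]
side 0.16 38 [0.621 0.206 0.172] [0.59 0.2  0.16] [0.637 0.222 0.189]
side 0.19 36 [0.621 0.202 0.22 ] [0.616 0.2   0.192] [0.626 0.206 0.244]
side 0.25 26 [0.621 0.207 0.26 ] [0.61  0.201 0.251] [0.632 0.217 0.266]
```

View pics/stand.png

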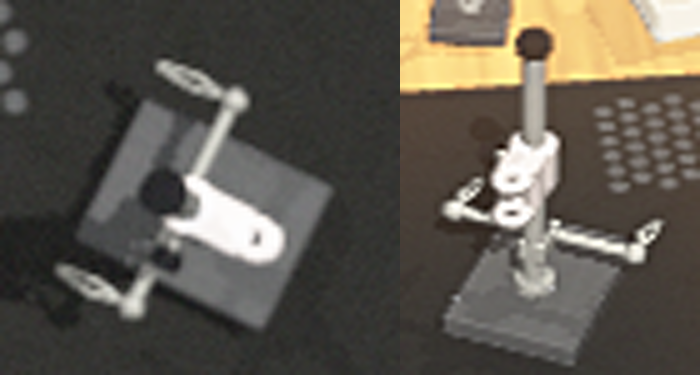

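```bash
python3 - <<'E'
from h import *
from scipy.spatial.transform import Rotation as R
a=dict(np.load("pics/top1.npz"));b=dict(np.load("pics/side1.npz"))
for n,im in (("top",a),("side",b)):
    Q=cloud(im).reshape(-1,3)
    for lo,hi in((.018,.035),(.1,.12),(.12,.14),(.14,.16),(.16,.19),(.19,.25),(.25,.3)):
        k=(Q[:,2]>lo)&(Q[:,2]<hi)&(abs(Q[:,0]-.6)<.12)&(abs(Q[:,1]-.2)<.13)
        q=Q[k]
        if len(q): print(n,lo,len(q),q.mean(0).round(3),q.min(0).round(3),q.max(0).round(3))
print(ray_pts(a,[(202.4,188),(221,197),(222,199),(218,196),(212,193)]))
# look at the arm
q=R.from_euler('ZX',[np.deg2rad(-4),np.pi]).as_quat(scalar_first=True)
print(state()["ee_rot"],q, inverse_kinematics([.53,-.197,.25],q))
move_to([.53,-.197,.25],q)
im=snap("wrist","w1");print(state()["time"],np.linalg.inv(im["view"])[:3,3],state()["ft_force"])
E
```

```text
top 0.018 987 [0.626 0.218 0.025] [0.554 0.141 0.018] [0.697 0.295 0.033]
top 0.12 13 [0.601 0.167 0.135] [0.592 0.161 0.132] [0.611 0.178 0.138]
top 0.14 38 [0.595 0.219 0.153] [0.583 0.177 0.14 ] [0.631 0.231 0.16 ]
top 0.16 182 [0.61  0.188 0.168] [0.59  0.161 0.16 ] [0.635 0.227 0.18 ]
top 0.19 14 [0.618 0.202 0.205] [0.613 0.2   0.191] [0.626 0.209 0.22 ]
top 0.25 74 [0.62  0.207 0.261] [0.609 0.197 0.256] [0.632 0.219 0.267]
side 0.018 571 [0.623 0.202 0.025] [0.556 0.135 0.018] [0.696 0.289 0.035]
side 0.1 5 [0.625 0.202 0.106] [0.622 0.199 0.1  ] [0.626 0.205 0.11 ]
side 0.12 53 [0.609 0.176 0.135] [0.592 0.159 0.125] [0.636 0.204 0.14 ]
side 0.14 54 [0.609 0.199 0.15 ] [0.587 0.169 0.14 ] [0.636 0.229 0.159]
side 0.16 124 [0.614 0.189 0.169] [0.59  0.154 0.16 ] [0.637 0.222 0.189]
side 0.19 54 [0.621 0.201 0.219] [0.616 0.197 0.192] [0.626 0.206 0.249]
side 0.25 45 [0.621 0.203 0.26 ] [0.61  0.192 0.251] [0.632 0.217 0.266]
[[0.61918932 0.20598408 0.25877493]
 [0.60948483 0.18406862 0.02253141]
 [0.59564231 0.16623914 0.16977804]
 [0.6040973  0.17731933 0.16695914]
 [0.61229819 0.19319741 0.16997066]]
[-1.54638662e-04  1.17134395e-01  9.93115677e-01 -8.73004365e-04] [ 6.11950389e-17  9.99390827e-01 -3.48994967e-02 -2.13697785e-18] [-4.16040447e-01  2.44837820e-03  1.28776809e+00 -4.44089210e-16
  1.85137619e+00  1.22456905e+00]
3.2083 [ 0.61332436 -0.20135899  0.40314117] [ 0.46179954 -0.82559217  0.47856855]
```

View pics/w1.png

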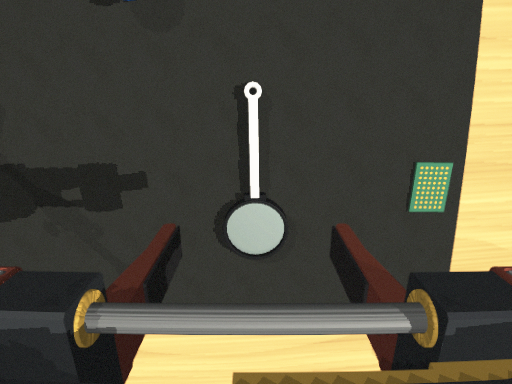

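The wrist view shows the eye hole at (253,91), the lens centre at (255.5,228) and the bar nearly vertical between the fingers. I'll fit these, check reachability at the fork, then grasp.

```bash
python3 - <<'E'
from h import *
from scipy.spatial.transform import Rotation as R
im=dict(np.load("pics/w1.npz"));C=cloud(im)
def atz(uv,z):
    p=ray_pts(im,uv,np.ones(len(uv)));o=np.linalg.inv(im["view"])[:3,3]
    return o+(p-o)*((z-o[2])/(p[:,2]-o[2]))[:,None]
g=im["frame"].min(2)
m=np.zeros(g.shape,np.uint8);m[105:193,235:272]=(g[105:193,235:272]>130)
v,u=np.nonzero(m);P=atz(np.c_[u,v].astype(float),.022)[:,:2]
vx,vy,x0,y0=cv2.fitLine(P.astype(np.float32),cv2.DIST_L2,0,.01,.01).ravel()
d=np.array([vx,vy]);d*=-np.sign(d[0])
e=np.zeros(g.shape,np.uint8);e[80:103,240:266]=(g[80:103,240:266]>130)
c,_=max(((cv2.minEnclosingCircle(k)) for k in cv2.findContours(e,0,2)[0]),key=lambda t:t[1])
le=atz(np.array([c,(255.5,228)]),.022)
print("eye,lens",c,le,np.linalg.norm(le[0]-le[1]),"bar d",d,x0,y0,"depth z",np.median(C[m>0][:,2]))
eye=le[0,:2];n=np.array([-d[1],d[0]])
mid=eye+.1*d; mid2=np.array([x0,y0])+d*((mid-[x0,y0])@d); print("mid",mid,mid2, le[1,:2]-.082*d)
yaw=np.arctan2(d[1],d[0]);print("yaw",np.degrees(yaw))
def quat(y): return R.from_euler('ZX',[y,np.pi]).as_quat(scalar_first=True)
f=np.array([.600,.172]);fd=np.array([-.5,-.87])
for k in (0,np.pi):
    yy=np.arctan2(fd[1],fd[0])-np.pi*0+k
    for s in (.1,.18): print(k,inverse_kinematics([*(f+s*fd),.15],quat(yy)))
q=quat(yaw+np.pi)  # tool x toward the eye, as now
move_to([*mid2,.07],q); move_l([*mid2,.014],.1)
print(state()["ft_force"],state()["time"])
close();s=state();print(s["finger_gap"],s["finger_force"],s["ft_force"],s["ee_pos"],s["time"])
np.save("d.npy",np.r_[d,mid2,eye])
E
```

```text
eye,lens (252.5, 91.97618865966797) [[ 0.6151671  -0.19797185  0.022     ]
 [ 0.43916921 -0.18943977  0.022     ]] 0.17620457864332012 bar d [-0.9985589   0.05366736] 0.5476044 -0.19447546 depth z 0.021160433386066962
mid [ 0.51531121 -0.19260512] [ 0.51530399 -0.19273948] [ 0.52105104 -0.1938405 ]
yaw 176.92361
0 [ 0.09220141 -0.02699505  1.49365551  0.          1.6749322  -2.52777294]
0 None
3.141592653589793 [ 9.22014148e-02 -2.69950515e-02  1.49365551e+00 -4.44089210e-16
  1.67493220e+00  6.13819712e-01]
3.141592653589793 [-3.64988022e-02 -1.52816144e-01  1.61204064e+00 -4.44089210e-16
  1.68236816e+00  4.85119495e-01]
[-0.39068314  0.31358101  0.43001796] 4.6667
0.0116235749673235 29.999411702156067 [ 0.20189353 -0.2001646   0.15353396] [ 0.51529945 -0.19278005  0.01399986] 5.8167
```

```bash
python3 - <<'E'
from h import *
from scipy.spatial.transform import Rotation as R
def quat(y): return R.from_euler('ZX',[y,np.pi]).as_quat(scalar_first=True)
p=np.array(state()["ee_pos"]); move_l([p[0],p[1],.15],.15)
f=np.array([.600,.172]);fd=np.array([-.5,-.87]);fd/=np.linalg.norm(fd)
q=quat(np.arctan2(fd[1],fd[0])+np.pi)
move_to([*(f+.175*fd),.15],q)
s=state();print(s["time"],s["finger_gap"],s["ft_force"],s["moment"],s["ee_pos"])
im=snap("wrist","w2");C=cloud(im)
im3=snap("side","side2")
cv2.imwrite("pics/w2b.png",np.hstack([im["frame"],cv2.resize(im3["frame"][100:260,200:320],(288,384))]))
E
```

```text
7.7333 0.01155224084902898 [ 0.86179356  0.28123543 -3.15375194] [-0.0669667   0.06261371  0.00445835] [0.51270381 0.01966611 0.149397  ]
```

View pics/w2b.png

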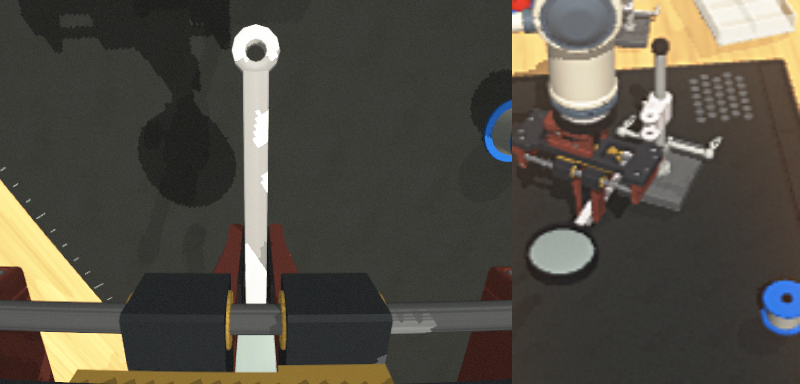

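The wrist view shows the arm held straight, with the eye hole at (256,48) and the fork just out of view above. I'll raise and shift sideways so that the fork comes into view, and check level from the depth.

```bash
cat >> h.py <<'E'
from scipy.spatial.transform import Rotation as R
def quat(y): return R.from_euler('ZX',[y,np.pi]).as_quat(scalar_first=True)
def T_of(p,q):
    T=np.eye(4);T[:3,:3]=R.from_quat(q,scalar_first=True).as_matrix();T[:3,3]=p;return T
def project(im,V,P):
    c=(np.c_[np.atleast_2d(P),np.ones(len(np.atleast_2d(P)))]@V.T)[:,:3]*[1,-1,-1]
    k=float(np.ravel(im["k1"])[0])
    return cv2.projectPoints(c,np.zeros(3),np.zeros(3),np.array(im["camera_matrix"]),np.array([k,0,0,0,0.]))[0].reshape(-1,2)
def atz(im,uv,z):
    uv=np.atleast_2d(np.array(uv,float))
    p=ray_pts(im,uv,np.ones(len(uv)));o=np.linalg.inv(im["view"])[:3,3]
    return o+(p-o)*((z-o[2])/(p[:,2]-o[2]))[:,None]
E
python3 - <<'E'
from h import *
im=dict(np.load("pics/w2.npz"));s=state();C=cloud(im)
T=T_of(s["ee_pos"],s["ee_rot"]);cT=im["view"]@T  # tcp->cam
print("eye",atz(im,[(256,48)],.157),"rel TCP",np.linalg.inv(T)@np.r_[atz(im,[(256,48)],.157)[0],1])
for v in (35,80,120,160,200,230): print(v,C[v-2:v+3,252:259,2].mean().round(4) if v>60 else C[v-8:v-4,245:268,2].mean().round(4))
f=np.array([.600,.172]);fd=np.array([-.5,-.87]);fd/=np.linalg.norm(fd);n=np.array([-fd[1],fd[0]])
q=quat(np.arctan2(fd[1],fd[0])+np.pi)
for st in (.15,.12,.1):
  for lat in (.045,-.045):
    for z in (.22,.25):
      p=[*(f+st*fd+lat*n),z]
      print(st,lat,z,project(im,cT@np.linalg.inv(T_of(p,q)),[[*f,.168],[.62,.207,.17]]).round().tolist(),inverse_kinematics(p,q) is not None)
E
```

```text
eye [[0.5645346 0.1081533 0.157    ]] rel TCP [ 1.03065383e-01 -3.10101822e-05 -7.45552375e-03  1.00000000e+00]
35 0.1563
80 0.1565
120 0.1566
160 0.1565
200 0.1565
230 0.1564
0.15 0.045 0.22 [[179.0, -23.0], [175.0, -104.0]] True
0.15 0.045 0.25 [[190.0, -7.0], [186.0, -76.0]] True
0.15 -0.045 0.22 [[333.0, -22.0], [337.0, -104.0]] True
0.15 -0.045 0.25 [[322.0, -7.0], [326.0, -76.0]] True
0.12 0.045 0.22 [[182.0, 32.0], [177.0, -44.0]] True
0.12 0.045 0.25 [[192.0, 40.0], [188.0, -25.0]] True
0.12 -0.045 0.22 [[330.0, 32.0], [334.0, -44.0]] True
0.12 -0.045 0.25 [[320.0, 40.0], [323.0, -25.0]] True
0.1 0.045 0.22 [[184.0, 67.0], [179.0, -5.0]] True
0.1 0.045 0.25 [[193.0, 70.0], [190.0, 8.0]] True
0.1 -0.045 0.22 [[328.0, 67.0], [332.0, -5.0]] True
0.1 -0.045 0.25 [[318.0, 70.0], [322.0, 8.0]] True
```

```bash
python3 - <<'E'
from h import *
f=np.array([.600,.172]);fd=np.array([-.5,-.87]);fd/=np.linalg.norm(fd);n=np.array([-fd[1],fd[0]])
move_l([*(f+.175*fd-.045*n),.24],.2)
move_l([*(f+.10*fd-.045*n),.24],.15)
im=snap("wrist","w3");s=state();np.savez("p3.npz",p=s["ee_pos"],q=s["ee_rot"]);print(s["time"],s["ee_pos"])
t=cv2.resize(im["frame"][0:140,220:400],None,fx=4,fy=4,interpolation=cv2.INTER_CUBIC);cv2.imwrite("pics/w3b.png",t)
C=cloud(im)
for v in range(30,95,8): print(v,[round(float(C[v,u,2]),4) for u in range(296,345,8)])
E
```

```text
9.1833 [0.51091943 0.10712772 0.23952446]
30 [0.0809, 0.1637, 0.1685, 0.1667, 0.1694, 0.1683, 0.0029]
38 [0.0678, 0.1648, 0.1677, 0.1678, 0.1683, 0.1678, 0.1696]
46 [0.0356, 0.163, 0.1674, 0.1675, 0.1679, 0.1667, 0.0031]
54 [0.0236, 0.165, 0.1683, 0.1665, 0.1674, 0.1677, 0.0045]
62 [0.0253, 0.1351, 0.1675, 0.1347, 0.1362, 0.1673, 0.0042]
70 [0.0251, 0.1367, 0.169, 0.1677, 0.1672, 0.1687, 0.0039]
78 [0.0255, 0.1351, 0.167, 0.1676, 0.1673, 0.0263, 0.0034]
86 [0.0213, 0.0037, 0.0219, 0.0118, 0.0024, 0.0029, 0.0033]
94 [0.0036, 0.0033, 0.0023, 0.0021, 0.0027, 0.003, 0.0033]
```

View pics/w3b.png

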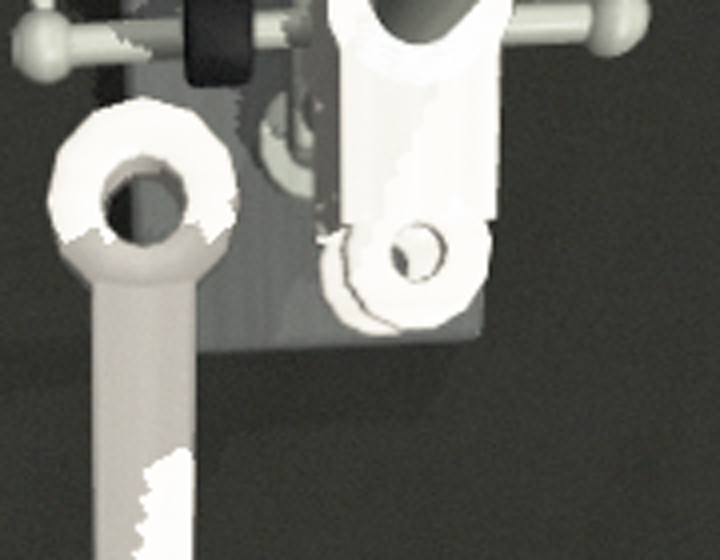

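The crop shows the fork's upper pin hole at (324.5,62.8) and the eye hole at (256.3,50). Upper lug top is at z≈0.168 and lower lug top at ≈0.136. Next I'll get the fork's direction and the offset.

```bash
python3 - <<'E'
from h import *
im=dict(np.load("pics/w3.npz"));z=np.load("p3.npz");C=cloud(im);T=T_of(z["p"],z["q"])
zt=.1678
F=atz(im,[(324.5,62.75)],zt)[0]; E=np.r_[T[:3,:3]@[.103,0,-.0075]+T[:3,3]]
Em=atz(im,[(256.25,50)],T[2,3]+.007)[0]
print("F",F,"E",E,Em)
# lug sides: white upper face
g=im["frame"].min(2);A=[];B=[]
for v in range(22,53):
    us=[u for u in range(296,352) if .155<C[v,u,2]<.18 and g[v,u]>170]
    A.append((us[0]-.5,v));B.append((us[-1]+.5,v))
ang=[]
for L in (A,B):
    P=atz(im,L,zt)[:,:2];vx,vy,x,y=cv2.fitLine(P.astype(np.float32),cv2.DIST_HUBER,0,.01,.01).ravel()
    d=np.array([vx,vy]);d*=np.sign(-d[1]);n=np.array([-d[1],d[0]]);print(d,"lateral of hole",(F[:2]-[x,y])@n,np.degrees(np.arctan2(d[1],d[0])))
print("tool dir",np.degrees(np.arctan2(-.87,-.5)))
# lens side check: post vs hole
p=np.array([.620,.206]);print("post->hole",np.degrees(np.arctan2(*(F[:2]-p)[::-1])),np.linalg.norm(F[:2]-p))
# round lug tip centre from the contour
c=[(u,v) for v in range(57,90) for u in range(300,350) if .155<C[v,u,2]<.18]
k=atz(im,c,zt)[:,:2];print((k@fd).max()-F[:2]@fd if (fd:=np.array([-.498,-.867])) is not None else 0)
# base front edge direction
q=atz(im,[(220+195/4,352/4),(220+480/4,335/4)],.026)[:,:2];d=q[1]-q[0];print("edge normal",np.degrees(np.arctan2(d[1],d[0]))-90)
E
```

```text
F [0.60369768 0.1736122  0.1678    ] E [0.56229017 0.19641183 0.2469166 ] [0.56226373 0.19525265 0.24652446]
[-0.46309274 -0.8863098 ] lateral of hole 0.01370952213055167 -117.58686
[-0.43466827 -0.90059066] lateral of hole -0.013016824586312224 -115.76419
tool dir -119.88652694042405
post->hole -116.71828164102438 0.036259275113988895
0.012604062852965336
edge normal -116.3570345325963
```

```bash
python3 - <<'E'
from h import *
F=np.array([.6037,.1736]);a=np.deg2rad(-116.6);fd=np.array([np.cos(a),np.sin(a)]);q=quat(a+np.pi);Z=.1505
p=np.array(state()["ee_pos"]);move_l([*(p[:2]+.075*fd),.24],.2)
P=lambda s:[*(F+(.1025+s)*fd),Z]
move_to(P(.06),q);hold(.3);f0=np.array(state()["ft_force"]);print(f0)
move_l(P(.012),.06)
s=state();print(s["time"],np.array(s["ft_force"])-f0)
x=.012
while x>-.004:
    x-=.001;move_l(P(x),.02);hold(.05);s=state();d=np.array(s["ft_force"])-f0
    print(round(x,4),(d[:2]@fd).round(2),d.round(2),np.array(s["moment"]).round(2))
    if np.linalg.norm(d)>3: break
im=snap("wrist","w4");im2=snap("side","s4");s=state();print(s["time"],s["ee_pos"],s["finger_gap"])
w=cv2.resize(im["frame"][0:130,180:330],None,fx=3,fy=3,interpolation=cv2.INTER_CUBIC)
t=cv2.resize(im2["frame"][110:200,220:300],(346,390),interpolation=cv2.INTER_CUBIC)
cv2.imwrite("pics/w4b.png",np.hstack([w,t]))
E
```

```text
[ 0.15752282  0.28018565 -1.99956429]
11.4583 [-0.49362516 -0.64362987 -0.2903042 ]
0.011 0.89 [-0.59 -0.7   0.81] [-0.06  0.14  0.02]
0.01 0.01 [ 0.21 -0.12 -0.05] [-0.06  0.09 -0.01]
0.009 0.63 [-0.62 -0.39  0.75] [-0.07  0.03 -0.01]
0.008 0.81 [-0.42 -0.7  -0.13] [-0.    0.07 -0.06]
0.007 -0.06 [ 0.4  -0.13 -0.1 ] [-0.07  0.09  0.02]
0.006 -0.24 [-0.18  0.36  0.86] [-0.11  0.13  0.01]
0.005 -0.28 [-0.1   0.36  0.26] [-0.02  0.08 -0.02]
0.004 1.01 [-0.73 -0.76  0.16] [-0.08  0.06  0.02]
0.003 -0.67 [0.48 0.51 0.55] [-0.12  0.08 -0.03]
0.002 0.69 [-0.61 -0.47 -0.48] [-0.06  0.04  0.04]
0.001 -0.2 [0.01 0.21 0.44] [-0.08  0.12  0.03]
-0.0 0.64 [-0.36 -0.54 -0.3 ] [-0.12  0.08  0.01]
-0.001 0.61 [-0.49 -0.44 -0.3 ] [-0.09  0.07 -0.  ]
-0.002 1.99 [-1.13 -1.65  0.67] [-0.25  0.29  0.01]
-0.003 4.95 [-3.57 -3.75  0.81] [-0.66  0.59  0.15]
16.0583 [0.55865718 0.08385366 0.15038004] 0.011523608939121528
```

View pics/w4b.png

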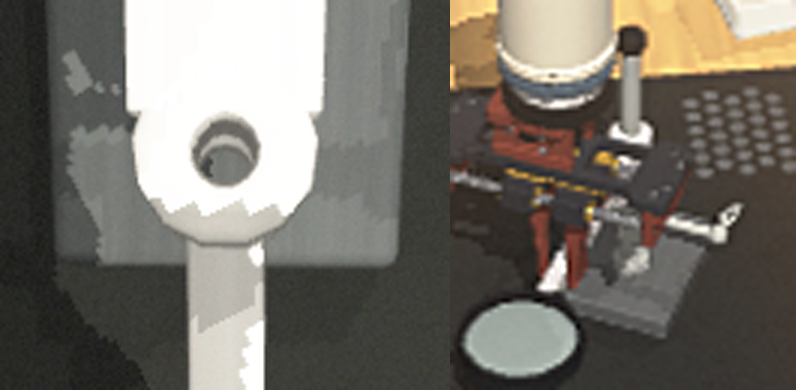

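The eye is bedded in the fork with about 5 N of contact, and its rim is visible concentric inside the lug hole at (255,50). I'll check the offset numerically and ease the push a little.

```bash
python3 - <<'E'
from h import *
F=np.array([.6037,.1736]);a=np.deg2rad(-116.6);fd=np.array([np.cos(a),np.sin(a)]);n=np.array([-fd[1],fd[0]]);Z=.1505
f0=np.array([.16,.28,-2.0])
move_l([*(F+(.1025-.0022)*fd),Z],.02);hold(.3)
fs=[]
for _ in range(6): hold(.05);fs.append(np.array(state()["ft_force"])-f0)
d=np.mean(fs,0);print("force",d.round(2),"back",(d[:2]@fd).round(2),"lat",(d[:2]@n).round(2))
im=snap("wrist","w5")
L=atz(im,[(255,50)],.1678)[0,:2];E=atz(im,[(256,48)],.1576)[0,:2];e=E-L
print("eye-lug: out",e@fd*1e3,"lat",e@n*1e3)
cv2.imwrite("pics/w5b.png",cv2.resize(im["frame"][30:70,235:277],None,fx=14,fy=14,interpolation=cv2.INTER_CUBIC))
s=state();print(s["time"],s["ee_pos"],s["finger_gap"],s["finger_force"])
E
```

```text
force [-3.05 -3.09  0.48] back 4.13 lat -1.34
eye-lug: out -2.107331227654302 lat 0.41686313052112356
16.9583 [0.55868514 0.08378306 0.15042603] 0.011878589396319835 30.001696944236755
```

View pics/w5b.png

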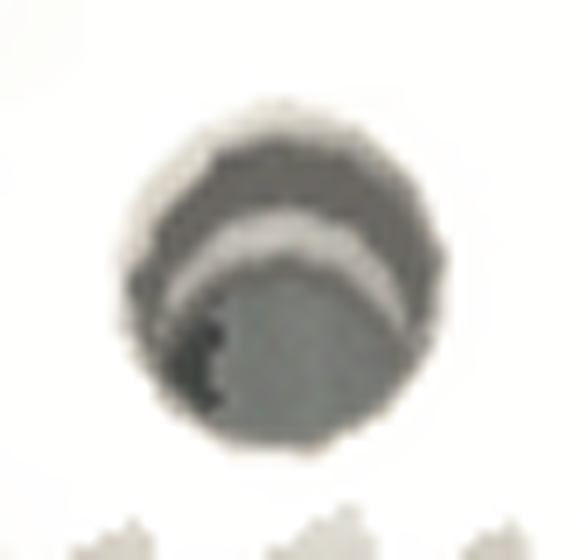

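```bash
python3 - <<'E'
from h import *
im=dict(np.load("pics/w5.npz"));V=im["view"]
a=np.deg2rad(-116.6);fd=np.array([np.cos(a),np.sin(a)])
t=np.linspace(0,2*np.pi,180)
# true hole centre: fit so that lug top rim matches crop (285,278)/14+ (235,30)
L=atz(im,[(235+284/14,30+276/14)],.1678)[0,:2];print(L)
for z in (.1678,.1618,.1577,.1397,.1358,.1298):
    c=np.c_[L[0]+.0045*np.cos(t),L[1]+.0045*np.sin(t),0*t+z];uv=(project(im,V,c)-[235,30])*14
    print(z,uv.min(0).round(),uv.max(0).round())
E
```

```text
[0.60407783 0.17357377]
0.1678 [130. 110.] [438. 440.]
0.1618 [137. 144.] [432. 459.]
0.1577 [141. 166.] [428. 471.]
0.1397 [158. 248.] [412. 518.]
0.1358 [161. 263.] [409. 527.]
0.1298 [166. 285.] [405. 539.]
```

```bash
python3 - <<'E'
from h import *
def hole(im,c,z,thr=None):
    k=4;u0,v0=c[0]-16,c[1]-16
    g=cv2.resize(im["frame"].max(2)[v0:v0+33,u0:u0+33],None,fx=8,fy=8,interpolation=cv2.INTER_CUBIC)
    m=(g<165).astype(np.uint8)
    for c_ in sorted(cv2.findContours(m,cv2.RETR_LIST,2)[0],key=cv2.contourArea,reverse=True):
        (x,y),(w,h),_=cv2.fitEllipse(c_) if len(c_)>5 else ((0,0),(0,0),0)
        if 120<x<150 or 1: 
            uv=((x+.5)/8-.5+u0,(y+.5)/8-.5+v0);print("uv",uv,"size px",w/8,h/8);return atz(im,[uv],z)[0,:2]
a=np.deg2rad(-116.6);fd=np.array([np.cos(a),np.sin(a)]);n=np.array([-fd[1],fd[0]])
w2=dict(np.load("pics/w2.npz"));w5=dict(np.load("pics/w5.npz"));w3=dict(np.load("pics/w3.npz"))
cT=np.array(w5["view"])@T_of(state()["ee_pos"],state()["ee_rot"])
e2=hole(w2,(256,48),.1565)
uv2=project(w2,w2["view"],[[*e2,.1565]]);E=atz(w5,uv2,.1576)[0,:2]
e3=hole(w3,(256,50),.2465);uv3=project(w3,w3["view"],[[*e3,.2465]]);E3=atz(w5,uv3,.1576)[0,:2]
L=hole(w5,(255,50),.1678)
for e in (E-L,E3-L): print("out mm",e@fd*1e3,"lat",e@n*1e3)
E
```

```text
uv (255.97918891906738, 51.12617492675781) size px 18.83535385131836 21.3394775390625
uv (256.0320014953613, 51.016794204711914) size px 19.148040771484375 21.88999366760254
uv (254.93217277526855, 50.25987434387207) size px 21.036115646362305 22.487886428833008
out mm -0.9230613391715116 lat 0.43562474427233
out mm -0.9680574266808074 lat 0.45886323547959257
```

The eye sits about 0.9 mm too deep and 0.45 mm to one side. The small lateral contact force agrees with that. I'll ease back to centre it and confirm the contact is light.

```bash
python3 - <<'E'
from h import *
F=np.array([.6037,.1736]);a=np.deg2rad(-116.6);fd=np.array([np.cos(a),np.sin(a)]);n=np.array([-fd[1],fd[0]])
move_l([*(F+(.1025-.0012)*fd-.0004*n),.1505],.02);hold(.4)
d=np.mean([(hold(.05),np.array(state()["ft_force"])-[.16,.28,-2.0])[1] for _ in range(8)],0)
print("back",(d[:2]@fd).round(2),"lat",(d[:2]@n).round(2),"z",d[2].round(2))
im=snap("wrist","w6");C=cloud(im)
print("bar z",[C[v-2:v+3,252:259,2].mean().round(4) for v in (100,140,180,220)],"lug top",np.median(C[25:35,240:270,2]))
s=state();print(s["time"],s["ee_pos"],s["ee_rot"],s["finger_gap"])
cv2.imwrite("pics/w6b.png",cv2.resize(im["frame"][30:70,235:277],None,fx=14,fy=14,interpolation=cv2.INTER_CUBIC))
E
```

```text
back 0.12 lat 0.01 z 0.2
bar z [np.float64(0.1576), np.float64(0.1577), np.float64(0.1575), np.float64(0.1617)] lug top 0.16784961171789958
18.0583 [0.55802277 0.08317613 0.15049726] [3.06520184e-05 8.50813125e-01 5.25468386e-01 1.76194816e-05] 0.011699013002699203
```

View pics/w6b.png

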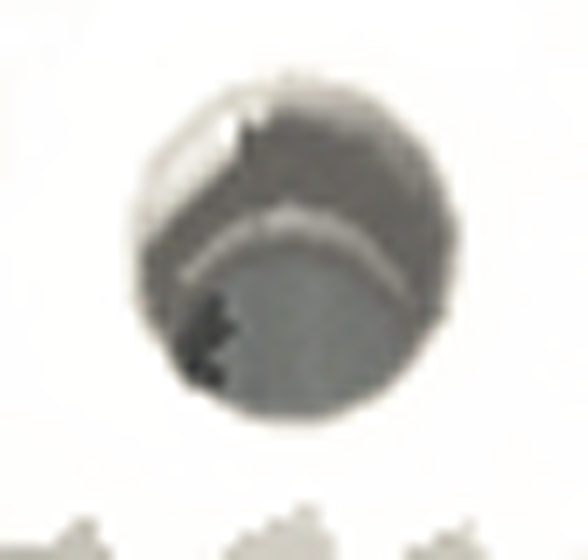

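The eye's rim is now concentric with both lug holes to within about 0.5 mm. The arm is level and contact force is near zero.

```bash
python3 -c "
from bench import *
print(job_done())"
```

```text
the job is handed in; nothing more can be done
None
```

The swing arm is held level in the fork with the lens end standing out, the pin holes lined up to within about 0.5 mm by the wrist camera and almost no contact force, and I handed the job in after about 18 s.

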